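# Recipe card onto the backing board, clip held open over both

## Robot

A 6-joint arm with a two-finger parallel gripper is mounted at the origin on a cart in front of the work surface, level with it; the furniture and walls round the work are solid. World frame = base frame: x ahead of the robot, y to its left, z up, the work surface at z = 0. Lengths are in mm, angles in rad, forces in N, time in s.
With the tool pointing down it reaches from about 425 to 950 mm from the base axis. Payload 3.5 kg.
Tool frame: the origin (TCP) lies at the very end of the fingers, on their centre line; the grasp point (between the pads) lies 19 mm behind it; z points along the fingers, y is the line along which they close (so a half turn about z gives the same grasp; the last joint's range is limited). The gripper opens to 85 mm and grips with 20 to 120 N. Pads are 22 mm wide; open, the fingers measure 114 mm over their backs; the gripper's body (76 mm by 85 mm) begins 54 mm behind the grasp point. The pads swing forward as they close: fully open they stand 13 mm farther back than shut.
Start: joints at [-1.451, 0.286, 1.577, -0, 1.279, -0.15], TCP at [179.938, -650.56, 231.325] pointing down, gripper open.
Joint ranges: [-2.77, 2.77], [-0.9, 2.22], [0.21, 2.48], [-1.53, 4.67], [0.24, 2.81], [-2.84, 2.84]. Speed limits (rad/s): [2.79, 2.79, 3.14, 3.14, 3.14, 3.14].

## Interface

Orientations are given as a rotation vector (axis times angle).
In Python, from cell import robot gives the robot as it stands.
- The arm moves only by the tool carry_out, never from a script. Its argument "steps" is a list of rows, each a list of 7 numbers: the turn, a rotation vector about the tool's x, y, z in degrees, then the shift along the tool's x, y, z in mm, then the opening, from 0 (shut) to 1 (fully open). A call has 1 to 20 rows; each row shifts and turns the commanded pose from where the row before left it, along the tool's axes as they then stand; what a row does not reach is not made up. A row lasts 1/10 s, in which the tool goes at most 50 mm and 8.59 degrees, less where a joint would pass 70% of its speed; a pose out of reach is approached as far as the arm can. A call with a gripper value outside its range is refused whole. The fingers move at their own pace and stop on an object; the grip force is fixed at half the most. Time passes only in rows, so rows that do not move let the fingers close. It gives the time, the measured TCP pose, the force, the opening and the grip force at its end, in the units of the state.
- robot.get_obs(): the state, without advancing time (a new reading comes with each control period).
- robot.camera(name): name is "scene" or "top" or "wrist"; returns a dict with "image" (420x560x3 uint8, red, green, blue), "z_map" (420x560 float32, mm along the optical axis (not along the pixel's ray), 0 where there is no reading), "camera_matrix" (3x3 intrinsics, pixels), "position" and "orientation" of the camera in the world. Camera axes: x right, y up, looking along -z (the intrinsics and any distortion apply to the point x, -y, -z); pixel columns grow to the right and rows downward; lengths in mm; the calibration is good to about 2 mm. A picture is of the moment at which its call begins.
- robot.finish_job(): hands the job in; it is judged then, once.
The state is a dict: "time": time; "joints": joint angles; "qd": joint speeds; "effort": joint torques, N m; "eef_pos": TCP position; "ee_rot": TCP orientation; "ft_force": force on the tool from outside, world axes, zero at the start; "moment": the same for the moment, N m; "opening": finger opening in mm; "grasp_force": force on a finger pad.
Only numpy, scipy, OpenCV 4.12 (cv2) and the standard library are available. Lean on these libraries where they do the work, as an engineer would, in place of code of your own. Each camera call takes 0.05 s, during which the arm holds its last target. There are 200 camera calls.

## Task

Take the red-tabbed recipe card out of the dark wooden card file and stand it on the leaning recipe stand, in front of the cork backing board and lined up with it, and let go of it. Then squeeze the green bag clip open by its handles, take it off the rim of the tin, and bring it down over the middle of the top edges of card and board together, one jaw in front and one behind, the jaw tips a good centimetre below both edges. Finish still holding it there, squeezed wide open with its jaws clear of both sheets, so that I can square them up before it bites; leave the blue-tabbed card and the other things where they are.

Things in the scene. Friction and masses are not known exactly. Their poses are not given: they have to be found in the camera images.
- card: Off-white recipe card with a red tab: 152 mm wide (y), 102 tall (z), 4 thick (x), about 60 g, picture on its -x face. Origin: middle of its bottom edge. The tab, as thick as the card, rises 22 mm above the top edge (to z = 124), is 36 mm wide, centred at y = +50 mm. Starts upright in one slot of the file, 33 mm deep, -x face to the file's front, leaning up to 0.1 rad.
- card_blue: A like card with a blue tab (its tab centred at y = -50 mm), in the file's other slot. Leave it there.
- file: Card file: dark wooden block 96 mm (x) by 176 mm (y), 45 mm high, 50 mm at its two end cheeks, fixed. Origin: centre of its underside; its front faces -x. Two slots along y at x = -20 and +20 mm, 6.5 mm wide, floor 12 mm above the worktop.
- stand: Recipe stand of light wood, fixed, base 116 (x) by 176 mm (y). Origin: centre of its underside; front faces -x. Its back rest (66 mm high) leans back by 0.16 rad, its top to the stand's +x. The ledge is square to the back rest, so what stands on it leans 0.16 rad too; it runs 29 mm forward from the back rest to a lip 10 mm high. Behind it all hang wall cabinets, from x = 0.59 m, 0.36 m up.
- stand_ledge (a point): Point in the corner where the stand's ledge meets the front face of its back rest, at mid width.
- board: Cork backing board, loose, 152 mm wide (y), 98 tall (z), 5 thick (x), 120 g. Origin: middle of its bottom edge. It starts on the stand's ledge, flat against the back rest: z runs up along the lean, the -x face looks to the front, where the card goes. The card standing before it reaches 4 mm higher.
- clip: Green sprung bag clip, 55 g, 28 mm wide, two halves on a hinge. Origin: on the hinge axis, mid width. The frame is one half's: z to the handle ends, y along the hinge, x from the other half to this one; the clip's middle plane is turned from it by +half the joint value about y. Handle ends: 52 mm above the hinge, 52 mm apart over their outsides when shut, about 17 mm wide open.
- clip_jaw (a joint): Opening of the clip, rad: 0 shut, 0.12 as it bites the tin, 0.70 at its stop (jaw tips about 25 mm apart inside). Squeezing the handles opens it against its spring: about 5 N at the handle ends to start, 9 N at the stop.
- clip_tip_a (a point): Bottom end of the jaw of the half that clip names, mid width, in the middle of the 3.4 mm thick tip, 38 mm below the hinge.
- clip_tip_b (a point): The same point on the other half's jaw.
- tin: White tin box with thin blue lines, fixed, 100 (x) by 130 mm (y), 85 mm high, walls 4 mm, two small bottles in it. Origin: centre of its underside. The clip starts upright on its near (-x) wall, jaws biting the wall, handles splayed upward, within 20 mm of the wall's middle, its hinge 13 mm above the rim, its y along the wall.
- jam_jar: Jam jar with a green lid, 62 mm wide, 86 mm high, a bystander. Origin: centre of its underside.
- spice_jar: Spice jar with a dark cap, 41 mm wide, 105 mm high, a bystander. Origin: centre of its underside.
- lemon: Lemon, 78 mm long, a bystander. Origin: centre of its underside.
Mind the look-alikes: they are no part of the job. Several things have the shape of the clip; the one meant has the colours described above.

How it is judged:
By the outcome, as a careful person would: the job done as asked, in the order asked, and still so for the second after the job is handed in, while the arm keeps its last pose, push and grip.
It also fails if it takes over 51 s, if anything falls off the work surface, if the arm or the gripper's body presses on something with over 40 N, if the wrist force passes 120 N, or if a joint passes its speed limit or range.

## Working session

There is one attempt and no reset: what is moved stays moved. The work goes in short steps, Python scripts to look and compute and a tool call to move; the robot and the scene stay as the last step left them, time stands still between calls to the robot, and variables do not carry over. Pictures are saved under pics/ and viewed, at most 10 in all, crops included, and the job is handed in when it is done.

Besides the shell and the picture viewer there is one more tool, called after "Emit:" by a JSON object that holds its "fn" and its "kwargs". carry_out: Moves the arm, as the interface text tells. Its arguments: {"type":"object","properties":{"steps":{"type":"array"}},"required":["steps"]}

```bash
ls; mkdir -p pics
python3 - <<'E'
from cell import robot
import cv2,numpy as np
o=robot.get_obs();print({k:np.round(v,3) for k,v in o.items()})
for n in ("scene","top"):
    c=robot.camera(n);np.savez(f"pics/{n}0.npz",**c)
    cv2.imwrite(f"pics/{n}0.png",c["image"][:,:,::-1]);print(n,c["camera_matrix"],c["position"],c["orientation"],[k for k in c])
E
```

```text
pics
{'time': np.float64(0.0), 'joints': array([-1.451,  0.287,  1.578, -0.   ,  1.279, -0.15 ]), 'qd': array([ 0.001,  0.002,  0.001, -0.001,  0.001,  0.003]), 'effort': array([ 1.0000e-03, -4.0598e+01, -2.9263e+01, -0.0000e+00,  6.0000e-03,
        0.0000e+00]), 'eef_pos': array([ 179.872, -649.907,  229.912]), 'ee_rot': array([-3.111, -0.422, -0.   ]), 'ft_force': array([0.116, 0.556, 0.841]), 'moment': array([ 0.061, -0.039,  0.035]), 'grasp_force': np.float64(0.0), 'opening': np.float64(85.456)}
scene [[450.40752219   0.         277.48788376]
 [  0.         450.40752219 204.77320563]
 [  0.           0.           1.        ]] [-554.93166147  -80.16929456  897.56873834] [ 0.73590998 -0.67693665 -1.41523218] ['image', 'z_map', 'camera_matrix', 'position', 'orientation']
top [[420.56313169   0.         287.24649566]
 [  0.         420.56313169 212.46638034]
 [  0.           0.           1.        ]] [ -75.11030794  -27.78106644 1411.58287906] [ 0.33124645 -0.33792042 -1.57123947] ['image', 'z_map', 'camera_matrix', 'position', 'orientation']
```

View pics/scene0.png

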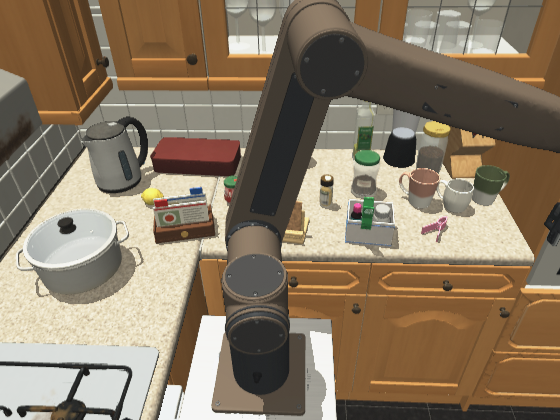

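View pics/top0.png

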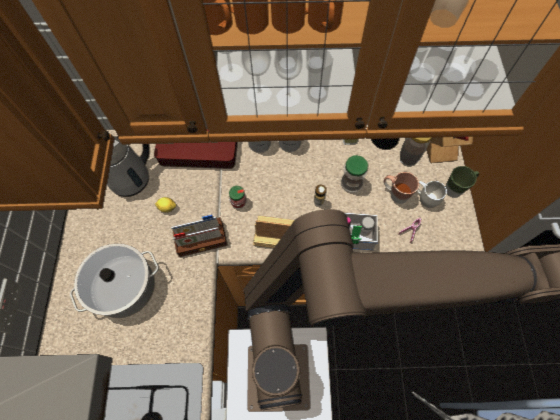

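```bash
cat > h.py <<'E'
import numpy as np,cv2
from scipy.spatial.transform import Rotation as R
def cloud(c):
    K=c["camera_matrix"];z=c["z_map"].astype(float);v,u=np.mgrid[:z.shape[0],:z.shape[1]]
    p=np.stack([(u-K[0,2])/K[0,0]*z,-(v-K[1,2])/K[1,1]*z,-z],-1)
    return p@R.from_rotvec(c["orientation"]).as_matrix().T+c["position"]
def ray(c,u,v):
    K=c["camera_matrix"];d=np.array([(u-K[0,2])/K[0,0],-(v-K[1,2])/K[1,1],-1])
    return c["position"],R.from_rotvec(c["orientation"]).apply(d)
def onz(c,u,v,z):
    p,d=ray(c,u,v);return p+d*(z-p[2])/d[2]
def proj(c,P):
    K=c["camera_matrix"];q=R.from_rotvec(c["orientation"]).inv().apply(np.atleast_2d(P)-c["position"])
    return np.stack([K[0,2]-K[0,0]*q[:,0]/q[:,2],K[1,2]+K[1,1]*q[:,1]/q[:,2]],-1)
def delta(pos,rot,tpos,trot):
    "turn (deg, tool axes) and shift (tool axes, mm) from pose to target"
    A=R.from_rotvec(rot);B=R.from_rotvec(trot)
    return np.round(np.degrees((A.inv()*B).as_rotvec()),2),np.round(A.inv().apply(np.array(tpos)-pos),1)
E
python3 - <<'E'
from h import *
for n in("scene","top"):
    c=dict(np.load(f"pics/{n}0.npz"));P=cloud(c);hsv=cv2.cvtColor(c["image"],cv2.COLOR_RGB2HSV)
    H,S,V=[hsv[...,i].astype(int) for i in range(3)]
    for nm,m in (("red",((H<6)|(H>174))&(S>150)&(V>110)),("blue",(H>100)&(H<125)&(S>120)&(V>60)),("green",(H>50)&(H<85)&(S>120)&(V>50))):
        k,l,st,ce=cv2.connectedComponentsWithStats(m.astype(np.uint8))
        for i in range(1,k):
            if st[i,4]>12:
                q=P[l==i];print(n,nm,ce[i].round(),st[i],np.median(q,0).round(),q.min(0).round(),q.max(0).round())
    v,u=np.mgrid[:420,:560]
    print(n)
    for nm,(x0,x1,y0,y1) in {"file":(300,480,120,420),"tin":(400,560,-450,-150),"stand":(380,560,-150,110)}.items():
        for lo,hi in((38,47),(47,52),(80,90),(60,80),(90,150)):
            m=(P[...,0]>x0)&(P[...,0]<x1)&(P[...,1]>y0)&(P[...,1]<y1)&(P[...,2]>lo)&(P[...,2]<hi)
            q=P[m]
            if len(q)>10: print(nm,lo,hi,len(q),np.percentile(q,2,0).round(),np.percentile(q,98,0).round())
E
```

```text
scene red [228. 198.] [225 197   6   4  16] [581. 148.  34.] [573. 140.  26.] [591. 159.  44.]
scene red [161. 203.] [154 199  14   8  82] [435. 311. 128.] [429. 294. 116.] [443. 328. 139.]
scene blue [196. 191.] [190 188  12   6  62] [496. 222. 128.] [490. 207. 114.] [503. 240. 137.]
scene green [367. 213.] [361 198  13  31 259] [ 411. -265.  116.] [ 393. -282.   65.] [ 444. -251.  157.]
scene
file 38 47 303 [320. 181.  39.] [462. 410.  47.]
file 47 52 266 [334. 177.  47.] [469. 411.  52.]
file 80 90 174 [307. 193.  81.] [463. 413.  90.]
file 60 80 313 [306. 192.  60.] [463. 410.  80.]
file 90 150 748 [304. 194.  91.] [478. 418. 136.]
tin 38 47 151 [ 409. -347.   38.] [ 518. -217.   47.]
tin 47 52 108 [ 409. -349.   47.] [ 516. -217.   52.]
tin 80 90 435 [ 408. -349.   81.] [ 519. -219.   89.]
tin 60 80 468 [ 409. -348.   60.] [ 520. -217.   80.]
tin 90 150 230 [ 401. -281.   91.] [ 442. -252.  149.]
stand 38 47 77 [412. -90.  38.] [452. -41.  46.]
stand 47 52 24 [446. -91.  47.] [454. -51.  52.]
stand 80 90 38 [447. -94.  80.] [457. -58.  89.]
stand 60 80 81 [445. -94.  60.] [457. 
[... 617 characters left out ...]
26 [318. 183.  47.] [476. 413.  52.]
file 80 90 106 [307. 198.  80.] [478. 413.  90.]
file 60 80 148 [308. 196.  60.] [479. 416.  79.]
file 90 150 396 [304. 197.  91.] [478. 418. 136.]
tin 38 47 56 [ 410. -345.   38.] [ 516. -268.   47.]
tin 47 52 31 [ 411. -344.   47.] [ 514. -261.   52.]
tin 80 90 242 [ 409. -349.   80.] [ 517. -249.   89.]
tin 60 80 172 [ 410. -347.   60.] [ 517. -254.   80.]
tin 90 150 111 [ 402. -279.   92.] [ 442. -252.  149.]
stand 38 47 54 [428. -18.  38.] [468.  69.  47.]
stand 47 52 23 [456. -17.  48.] [475.  72.  52.]
stand 80 90 45 [458. -29.  81.] [479.  69.  89.]
stand 60 80 92 [457. -29.  61.] [475.  68.  79.]
stand 90 150 203 [459. -43.  91.] [480.  64. 125.]
```

Run:
```python
import cv2
a=cv2.imread("pics/scene0.png")
x=cv2.resize(a[170:250,140:240],None,fx=5,fy=5,interpolation=cv2.INTER_CUBIC)
y=cv2.resize(a[185:255,335:405],None,fx=4.2,fy=5.71,interpolation=cv2.INTER_CUBIC)
y=cv2.resize(a[180:260,345:403],None,fx=5,fy=5,interpolation=cv2.INTER_CUBIC)
cv2.imwrite("pics/crop1.png",cv2.hconcat([x,y]))
```

```text
(no output)
```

View pics/crop1.png

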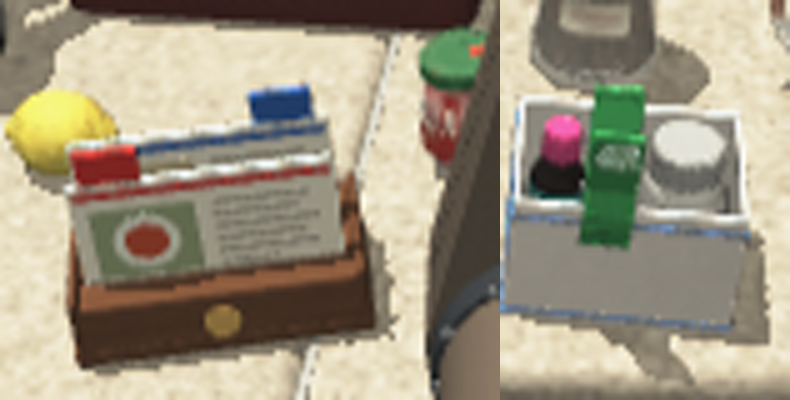

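```bash
cat >> h.py <<'E'
def plane(q):
    for _ in range(4):
        m=np.median(q,0) if _==0 else q.mean(0);n=np.linalg.svd(q-m,full_matrices=False)[2][2];n*=-np.sign(n[0]) if abs(n[0])>.3 else np.sign(n[2])
        d=(q-m)@n;q=q[np.abs(d)<max(2*np.std(d)*.9,.5)]
    return q.mean(0),n,len(q)
E
python3 - <<'E'
from h import *
c=dict(np.load("pics/scene0.npz"));P=cloud(c);hsv=cv2.cvtColor(c["image"],cv2.COLOR_RGB2HSV)
v,u=np.mgrid[:420,:560]
def rep(nm,m):
    m0,n,k=plane(P[m]);print(nm,m0.round(1),n.round(3),k,"yaw",np.degrees(np.arctan2(-n[1],-n[0])).round(1),"lean",np.arctan2(n[2],np.hypot(n[0],n[1])).round(3))
    return m0,n
poly=np.zeros((420,560),np.uint8);cv2.fillPoly(poly,[np.array([[157,212],[206,204],[207,219],[160,225]])],1)
m0,n=rep("redcard",poly>0)
rep("filefront",(u>160)&(u<207)&(P[...,2]>12)&(P[...,2]<36)&(P[...,0]<440)&(P[...,0]>390)&(P[...,1]>150)&(P[...,1]<370)&(v>225))
# tab corners cast on card plane
H,S,V=[hsv[...,i].astype(int) for i in range(3)]
m=((H<6)|(H>174))&(S>120)&(V>100)&(u>150)&(u<175)&(v<215)&(v>195)
ct=np.argwhere(m)
r=cv2.minAreaRect(ct[:,::-1].astype(np.float32));print(r)
for p in cv2.boxPoints(r):
    o,d=ray(c,*p);print(p.round(1),(o+d*((m0-o)@n)/(d@n)).round(1))
o,d=ray(c,*ct[:,::-1].mean(0));print("tab c",(o+d*((m0-o)@n)/(d@n)).round(1))
# tin rim
for nm,cc in(("scene",c),("top",dict(np.load("pics/top0.npz")))):
    Q=cloud(cc);m=(Q[...,2]>79)&(Q[...,2]<89)&(Q[...,0]>400)&(Q[...,0]<525)&(Q[...,1]>-355)&(Q[...,1]<-200)&(Q[...,2]>80)
    r=cv2.minAreaRect(Q[m][:,:2].astype(np.float32));print("tin",nm,r)
rep("tinfront",(P[...,2]>15)&(P[...,2]<75)&(P[...,0]>395)&(P[...,0]<425)&(P[...,1]>-345)&(P[...,1]<-205)&(S<60))
E
```

```text
redcard [447.4 256.3  75.3] [-0.973 -0.232 -0.018] 566 yaw 13.4 lean -0.018
filefront [420.5 257.7  24.4] [-0.974 -0.227  0.014] 222 yaw 13.1 lean 0.014
((163.92308044433594, 203.88462829589844), (9.922779083251953, 19.225383758544922), 82.87498474121094)
[153.8 200.2] [429.4 326.8 141.2]
[172.8 197.8] [441.6 275.6 141.3]
[174.1 207.6] [441.7 277.8 105.9]
[155. 210.] [429.3 329.9 106. ]
tab c [433.9 309.1 125.6]
tin scene ((462.8760070800781, -283.9180908203125), (132.99195861816406, 115.23296356201172), 86.06998443603516)
tin top ((463.619873046875, -299.0806884765625), (111.47508239746094, 106.51008605957031), 1.0853029489517212)
tinfront [ 417.  -281.2   43.6] [-0.995  0.102  0.002] 550 yaw -5.8 lean 0.002
```

Emit:
{"fn": "carry_out", "kwargs": {"steps": [[0,0,0,29,-20,-4.5,1],[0,0,0,29,-20,-4.5,1],[0,0,0,29,-20,-4.5,1],[0,0,0,29,-20,-4.5,1],[0,0,0,29,-20,-4.5,1],[0,0,0,29,-20,-4.5,1],[0,0,0,29,-20,-4.5,1],[0,0,0,29,-20,-4.5,1],[0,0,0,29,-20,-4.5,1],[0,0,0,29,-20,-4.5,1],[0,0,0,29,-20,-4.5,1],[0,0,0,0,0,0,1]]}}

```text
time: 1.3
eef_pos: [430.8, -350.7, 281.3]
ee_rot: [-3.112, -0.43, -0.002]
ft_force: [-0.5, -0.1, 0.3]
opening: 85.7
grasp_force: 0.0
```

Emit:
{"fn": "carry_out", "kwargs": {"steps": [[0,0,0,12.2,-33,0,0.35],[0,0,0,12.2,-33,0,0.35],[0,0,0,12.2,-33,0,0.35],[0,0,0,12.2,-33,0,0.35],[0,0,0,12.2,-33,0,0.35],[0,0,0,12.2,-33,0,0.35],[0,0,0,12.2,-33,0,0.35],[0,0,0,12.2,-33,0,0.35],[0,0,0,12.2,-33,0,0.35],[0,0,0,12.2,-33,0,0.35],[0,0,0,6.7,-33.8,0,0.35],[0,0,0,6.7,-33.8,0,0.35],[0,0,0,6.7,-33.8,0,0.35],[0,0,0,6.7,-33.8,0,0.35],[0,0,0,6.7,-33.8,0,0.35],[0,0,0,6.7,-33.8,0,0.35],[0,0,0,6.7,-33.8,0,0.35],[0,0,0,6.7,-33.8,0,0.35],[0,0,0,6.7,-33.8,0,0.35],[0,0,0,0,0,0,0.35]]}}

```text
time: 3.3
eef_pos: [434.9, 308.5, 280.0]
ee_rot: [-3.112, -0.428, 0.002]
ft_force: [-1.9, 0.3, -1.4]
opening: 29.4
grasp_force: 0.0
```

Emit:
{"fn": "carry_out", "kwargs": {"steps": [[0,0,-8,0,0,0,0.35],[0,0,-8,0,0,0,0.35],[0,0,-8,0,0,0,0.35],[0,0,-8,0,0,0,0.35],[0,0,-8,0,0,0,0.35],[0,0,-8,0,0,0,0.35],[0,0,-8,0,0,0,0.35],[0,0,-8,0,0,0,0.35],[0,0,-8,0,0,0,0.35],[0,0,-8,0,0,0,0.35],[0,0,-8,0,0,0,0.35],[0,0,0,0,0,0,0.35]]}}

```text
time: 4.5
eef_pos: [435.8, 305.1, 280.3]
ee_rot: [1.948, 2.465, -0.002]
ft_force: [0.2, 0.5, 0.3]
opening: 30.0
grasp_force: 0.0
```

Run:
```python
from h import *
from cell import robot
o=robot.get_obs();print(o["time"],o["eef_pos"],o["ee_rot"],o["joints"].round(3),o["opening"],R.from_rotvec(o["ee_rot"]).as_matrix().round(3))
for n in ("scene","wrist"):
    c=robot.camera(n);np.savez(f"pics/{n}1.npz",**c);print(c["position"],c["orientation"])
    cv2.imwrite(f"pics/{n}1.png",c["image"][:,:,::-1])
a=cv2.imread("pics/scene1.png");b=cv2.imread("pics/wrist1.png")
cv2.imwrite("pics/v1.png",np.hstack([cv2.resize(a[150:270,230:330],(400,480)),cv2.resize(b,(400,300)) if 0 else cv2.copyMakeBorder(cv2.resize(b,(400,300)),0,180,0,0,0)]))
```

```text
4.5 [435.7576052  305.07253195 280.31595165] [ 1.94754292e+00  2.46494587e+00 -1.81637524e-03] [ 4.200e-01 -6.700e-02  1.871e+00 -1.000e-03  1.338e+00  1.870e-01] 29.954732039965258 [[-0.231  0.973 -0.001]
 [ 0.973  0.231 -0.001]
 [-0.001 -0.001 -1.   ]]
[-554.93166147  -80.16929456  897.56873834] [ 0.73590998 -0.67693665 -1.41523218]
[417.21547404 384.58524502 423.97769387] [-0.32328698 -0.03702521  0.23011806]
```

View pics/v1.png

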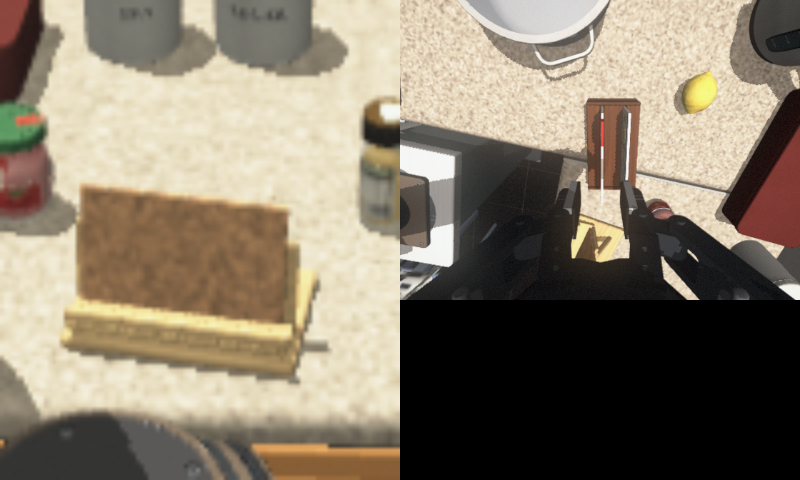

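Run:
```python
from h import *
c=dict(np.load("pics/wrist1.npz"));P=cloud(c);h=cv2.cvtColor(c["image"],cv2.COLOR_RGB2HSV).astype(int)
H,S,V=h[...,0],h[...,1],h[...,2]
m=((H<8)|(H>172))&(S>130)&(V>90);m[:, :250]=0;m[:,320:]=0;m[280:]=0
k,l,st,ce=cv2.connectedComponentsWithStats(m.astype(np.uint8))
for i in range(1,k):
    if st[i,4]>20: print(ce[i],st[i],np.median(P[l==i],0).round(1),P[l==i].min(0).round(1),P[l==i].max(0).round(1),cv2.minAreaRect(np.argwhere(l==i)[:,::-1].astype(np.float32)))
i=1+np.argmax(st[1:,4]);q=np.argwhere(l==i)[:,::-1]
for z in(134,):
    w=np.array([onz(c,a,b,z) for a,b in q]);print("tab on z",z,w.mean(0).round(1),cv2.minAreaRect(w[:,:2].astype(np.float32)))
for b in(160,180,200,215,230,245,255):
    row=c["image"][b,270:300].astype(int);a=np.where((row.min(1)>110)|m[b,270:300])[0]+270
    if len(a): print(b,a.min(),a.max(),onz(c,a.mean(),b,114).round(1),P[b,int(a.mean())].round(1))
s=dict(np.load("pics/scene1.npz"));P=cloud(s)
poly=np.zeros((420,560),np.uint8);cv2.fillPoly(poly,[np.array([[253,200],[299,205],[299,225],[253,221]])],1)
m0,n,k=plane(P[poly>0]);print("board",m0.round(1),n.round(3),k,"yaw",np.degrees(np.arctan2(-n[1],-n[0])),"lean",np.arctan2(n[2],np.hypot(n[0],n[1])))
h=cv2.cvtColor(s["image"],cv2.COLOR_RGB2HSV);print(h[212,275],h[235,275],h[215,320])
bm=((h[...,0]<16)&(h[...,1]>80)&(h[...,2]<190)).astype(np.uint8);bm[:193]=0;bm[232:]=0;bm[:,:245]=0;bm[:,306:]=0
k,l,st,ce=cv2.connectedComponentsWithStats(bm);i=1+np.argmax(st[1:,4]);print(st[i])
ct=max(cv2.findContours((l==i).astype(np.uint8),0,1)[0],key=cv2.contourArea)
ap=cv2.approxPolyDP(ct,4,True)[:,0]
for p in ap:
    o,d=ray(s,*p);print(p,(o+d*((m0-o)@n)/(d@n)).round(1))
np.savez("board.npz",m0=m0,n=n)
q=P[180:260,235:330].reshape(-1,3);print("zmax",q[(q[:,0]>440)&(q[:,0]<500)&(np.abs(q[:,1])<90)][:,2].max())
t=(P[...,2]>60)&(P[...,2]<66)&(P[...,0]>470)&(P[...,0]<540)&(abs(P[...,1])<110);print("rest",P[t].round()[:5])
```

```text
[283.05027933 186.05586592] [281 167   5  38 179] [436.8 313.1 136.4] [431.7 268.1  43.9] [451.1 331.  138.5] ((283.0, 185.5), (37.0, 4.0), 90.0)
tab on z 134 [436.7 313.6 134. ] ((436.6664733886719, 313.87200927734375), (4.106360912322998, 38.26480484008789), 13.34542465209961)
160 281 284 [431.  335.9 114. ] [430.4 335.9 114.8]
180 281 285 [436.5 315.3 114. ] [435.1 320.3 136.5]
200 281 285 [441.7 293.6 114. ] [439.9 300.1 136.3]
215 281 284 [445.2 276.5 114. ] [444.5 276.7 115. ]
230 281 284 [449.4 259.  114. ] [448.7 259.3 115.1]
245 281 284 [453.7 240.8 114. ] [452.9 241.6 115.9]
255 281 284 [456.7 228.4 114. ] [456.  228.5 114.6]
board [455.9 -12.7  82.1] [-0.645  0.124 -0.754] 1002 yaw -10.849205342509556 lean -0.8537758496332438
[ 14 117 126] [ 18 107 152] [ 21  38 237]
[ 250  197   52   34 1384]
[250 197] [-76.7 -14.2 537.9]
[251 224] [-2772.8  -391.7  2784.4]
[300 229] [-4503.7   -68.8  4319.4]
[301 203] [-104.6  -82.1  550.6]
zmax 125.96752095779152
rest [[476.  68.  63.]
 [474.  65.  64.]
 [472.  65.  63.]
 [470.  59.  64.]
 [472.  56.  63.]]
```

Emit:
{"fn": "carry_out", "kwargs": {"steps": [[0,0,0,7.4,3,0,0.35],[0,0,0,0,0,20,0.35],[0,0,0,0,0,30,0.35],[0,0,0,0,0,30,0.35],[0,0,0,0,0,30,0.35],[0,0,0,0,0,20,0.35],[0,0,0,0,0,15,0.35],[0,0,0,0,0,10,0.35],[0,0,0,0,0,7.8,0.35],[0,0,0,0,0,0,0.35]]}}

```text
time: 5.6
eef_pos: [436.4, 314.2, 117.5]
ee_rot: [-1.946, -2.466, 0.001]
ft_force: [0.2, 0.4, 0.1]
opening: 29.7
grasp_force: 0.0
```

Run:
```python
from h import *
from cell import robot
c=robot.camera("wrist");np.savez("pics/wrist2.npz",**c);o=robot.get_obs();print(o["eef_pos"],R.from_rotvec(o["ee_rot"]).as_matrix().round(3))
cv2.imwrite("pics/wrist2.png",c["image"][:,:,::-1])
s=dict(np.load("pics/scene1.npz"));P=cloud(s);ok=s["z_map"]>0
poly=np.zeros((420,560),np.uint8);cv2.fillPoly(poly,[np.array([[253,200],[299,205],[299,225],[253,221]])],1)
m0,n,k=plane(P[(poly>0)&ok]);print("board",m0.round(1),n.round(3),k,"yaw",np.degrees(np.arctan2(-n[1],-n[0])),"lean",np.arctan2(n[2],np.hypot(n[0],n[1])))
np.savez("board.npz",m0=m0,n=n)
for p in ([249.5,196.5],[250,197],[251,224],[300,229],[301,203],[302,202.5],[275,199],[275,200]):
    o,d=ray(s,*p);print(p,(o+d*((m0-o)@n)/(d@n)).round(1))
```

```text
[436.87307925 314.40461854 118.26763988] [[-0.233  0.973  0.   ]
 [ 0.973  0.233  0.   ]
 [ 0.     0.    -1.   ]]
board [460.9 -12.5  77.6] [-0.975  0.162  0.151] 771 yaw -9.418501751071549 lean 0.15171744873682586
[249.5, 196.5] [480.3  64.  120.8]
[250, 197] [479.9  62.6 119.3]
[251, 224] [466.   63.2  29. ]
[300, 229] [442.4 -83.   33.3]
[301, 203] [455.4 -84.6 119.2]
[302, 202.5] [455.3 -87.4 121.2]
[275, 199] [468.2 -10.3 122.3]
[275, 200] [467.7 -10.3 119.1]
```

View pics/wrist2.png

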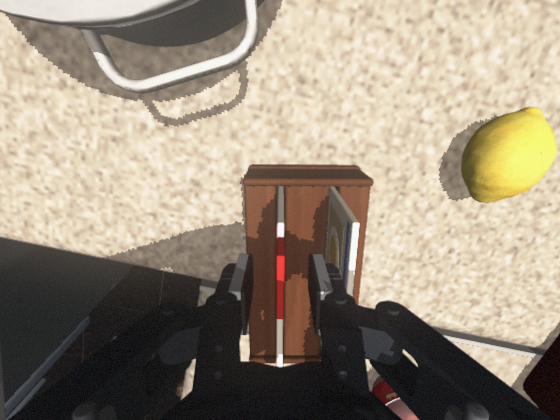

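Emit:
{"fn": "carry_out", "kwargs": {"steps": [[0,0,0,0,0,0,0],[0,0,0,0,0,0,0],[0,0,0,0,0,0,0],[0,0,0,0,0,0,0],[0,0,0,0,0,0,0],[0,0,0,0,0,-8,0],[0,0,0,0,0,-10,0],[0,0,0,0,0,-12,0],[0,0,0,0,0,-15,0],[0,0,0,0,0,-20,0],[0,0,0,0,0,-20,0],[0,0,0,0,0,-20,0],[0,0,0,0,0,-20,0],[0,0,0,0,0,-20,0],[0,0,0,0,0,0,0],[0,0,0,0,0,0,0]]}}

```text
time: 7.25
eef_pos: [436.7, 314.3, 263.7]
ee_rot: [1.945, 2.466, 0.002]
ft_force: [0.1, 0.0, -1.3]
opening: 2.5
grasp_force: 60.9
```

Run:
```python
from h import *
from cell import robot
o=robot.get_obs();print(o["time"],o["eef_pos"],R.from_rotvec(o["ee_rot"]).as_matrix().round(3),o["opening"],o["grasp_force"])
w=robot.camera("wrist");np.savez("pics/wrist3.npz",**w)
c=robot.camera("scene");np.savez("pics/scene3.npz",**c)
a=c["image"][:,:,::-1];b=w["image"][:,:,::-1]
cv2.imwrite("pics/v3.png",np.hstack([cv2.resize(a[100:250,110:250],(448,480)),cv2.copyMakeBorder(cv2.resize(b[120:,180:380],(320,480)),0,0,0,0,0)]))
```

```text
7.25 [436.71792377 314.27220512 263.68084379] [[-0.233  0.973  0.001]
 [ 0.973  0.233  0.001]
 [ 0.     0.001 -1.   ]] 2.4500289920681895 60.91382145881653
```

View pics/v3.png

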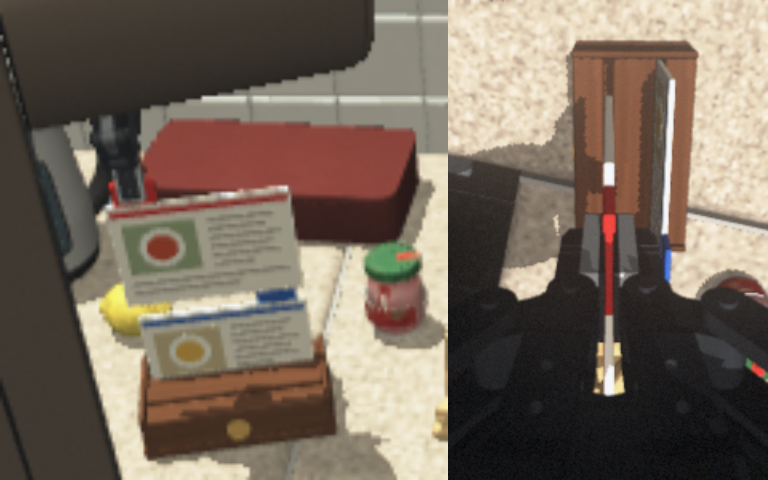

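Run:
```python
from h import *
c=dict(np.load("pics/scene3.npz"));P=cloud(c);ok=c["z_map"]>0
f=lambda x,y:(110+x/3.2,100+y/3.2)
poly=np.zeros((420,560),np.uint8);cv2.fillPoly(poly,[np.array([f(125,215),f(280,200),f(290,275),f(140,290)]).astype(int)],1)
m0,n,k=plane(P[(poly>0)&ok]);print(m0.round(1),n.round(3),k,np.degrees(np.arctan2(-n[1],-n[0])),np.arctan2(n[2],np.hypot(n[0],n[1])))
# card pixels: on plane, extent in plane axes
d=np.abs((P-m0)@n)<2.5
k,l,st,ce=cv2.connectedComponentsWithStats((d&ok).astype(np.uint8));L=l[int(f(200,250)[1]),int(f(200,250)[0])];q=P[(l==L)]
ay=np.cross([0,0,1],-n);ay/=np.linalg.norm(ay);az=np.cross(-n,ay)
T=np.array([436.7,314.3,264.0])
a=(q-T)@ay;b=(q-T)@az
print(len(q),"y pct",np.percentile(a,[0,1,5,95,99,100]).round(1),"z",np.percentile(b,[0,1,5,95,99,100]).round(1),"rel TCP; plane offset of TCP",(T-m0)@n)
g=(b<-10)&(b>-105)
r=cv2.minAreaRect(np.stack([a,b],1)[g].astype(np.float32));print(r)
for lo in range(-60,0,10):print([np.percentile(a[(b>lo)&(b<lo+10)],p).round(1) for p in(1,99)],end=' ')
print()
for lo in range(-110,20,20):
    s=(a>lo)&(a<lo+20)
    if s.sum()>5: print(lo,b[s].min().round(1),b[s].max().round(1))
```

```text
[447.1 259.4 212.1] [-0.973 -0.232 -0.002] 933 13.416001557678793 -0.0021983576765567583
233100 y pct [-1412.8 -1199.4 -1077.1   302.2   427.4   470.5] z [-1156.5 -1140.1  -814.4   433.9   472.3   635.9] rel TCP; plane offset of TCP -2.759440080030402
((-355.45843505859375, -57.50325012207031), (1600.1068115234375, 94.97052001953125), 0.0012970954412594438)
[np.float64(-1133.0), np.float64(430.7)] [np.float64(-1144.3), np.float64(2.0)] [np.float64(-1144.2), np.float64(-0.8)] [np.float64(-1144.6), np.float64(4.6)] [np.float64(-1134.8), np.float64(3.4)] [np.float64(-1132.8), np.float64(4.5)] 
-110 -403.3 473.6
-90 -404.1 473.5
-70 -346.3 473.6
-50 -1046.3 476.4
-30 -479.9 476.5
-10 -467.6 476.6
10 -338.2 476.3
```

Run:
```python
from h import *
c=dict(np.load("pics/scene3.npz"));P=cloud(c);ok=c["z_map"]>0
n=np.array([-.973,-.232,-.002]);m0=np.array([447.1,259.4,212.1]);T=np.array([436.7,314.3,264.0])
ay=np.array([-.232,.973,0]);az=np.array([0,0,1.])
v,u=np.mgrid[:420,:560];d=(np.abs((P-m0)@n)<6)&ok&(u>140)&(u<207)&(v>150)&(v<197)
q=P[d];a=(q-T)@ay;b=(q-T)@az
for lo in range(-105,0,15):
    s=(b>lo)&(b<lo+15);print("z",lo,np.percentile(a[s],[1,99]).round(1))
for lo in range(-125,40,15):
    s=(a>lo)&(a<lo+15)
    if s.sum()>5: print("y",lo,np.percentile(b[s],[1,99]).round(1))
# expected corners if card centre at y=-50+e
for e in(0,):
  for y,z in((76,0),(76,102),(-76,102),(-76,0)):
    print(y,z,proj(c,T+ay*(y-50+e)+az*(z-106)+n*2).round(1))
g=cv2.cvtColor(c["image"],cv2.COLOR_RGB2GRAY).astype(int)
print(g[178,138:215]);print(g[155:200,178])
```

```text
z -105 [-126.6   20.9]
z -90 [-127.8   20.9]
z -75 [-126.6   20.8]
z -60 [-127.5   21. ]
z -45 [-127.8   21. ]
z -30 [-126.6   21.1]
z -15 [-127.7   20.6]
y -125 [-104.9   -4. ]
y -110 [-102.7   -4.6]
y -95 [-104.5   -4.5]
y -80 [-105.2   -4.6]
y -65 [-105.1   -3.6]
y -50 [-104.1   -4.6]
y -35 [-105.     7.2]
y -20 [-103.3   29.6]
y -5 [-104.8   24.5]
y 10 [-105.6   14.7]
76 0 [[148.2 195.4]]
76 102 [[140.7 164.3]]
-76 102 [[198.8 157.8]]
-76 0 [[203.3 188.7]]
[ 87  56  27 108 130 127 124 132 149 149 149 121 101 101 101 118 152 152
  72  72  72  72  72  73  72  72  72  93 153 143 101 101 101 101 125 149
 149 149 145 149 149 149 154 136 125 125 124 114 117 114 125 119 115 127
 140 138 137 137 140 140 149 149 149 149 151 169 227 228 230 229 227 228
 228 223 222 223 221]
[ 92  93  94  93  72 160 148 117  81  97 139 149 136 119 140 125 113 141
 125 127 145 114 137 149 114 137 154 127 141 149 125 126 144 114 137 149
 149 192 222 226 217 192 145  86  95]
```

Run:
```python
from h import *
from cell import robot
o=robot.get_obs();f=np.array([.9866,-.163,0]);y=np.array([.163,.9866,0]);L=.158
up=f*np.sin(L)+np.array([0,0,np.cos(L)]);X=y;Z=-up;Y=np.cross(Z,X);M=np.stack([X,Y,Z],1);rv=R.from_matrix(M).as_rotvec()
print(rv);F=np.array([473.4,41.5,129.9])
np.savez("stand.npz",M=M,F=F,top=[467.8,-11.3,120.3])
print(delta(o["eef_pos"],o["ee_rot"],F,rv))
A=F-Y*50+up*20;A2=A.copy();A2[2]=262
print("to above A",np.round(M.T@(A2-o["eef_pos"]),1),"down to A",np.round(M.T@(A-A2),1))
```

```text
[-2.30081178 -1.95187541  0.15451582]
(array([ 8.82,  1.85, 22.79]), array([-273.6,  -26.7,  132. ]))
to above A [-262.7   34.6   -5.8] down to A [  0.   16.4 103.2]
```

Emit:
{"fn": "carry_out", "kwargs": {"steps": [[2.2,0.46,5.7,0,0,0,0],[2.2,0.46,5.7,0,0,0,0],[2.2,0.46,5.7,0,0,0,0],[2.2,0.46,5.7,0,0,0,0],[0,0,0,-20,3,0,0],[0,0,0,-32,4,0,0],[0,0,0,-32,4,-1,0],[0,0,0,-32,4,-1,0],[0,0,0,-32,4,-1,0],[0,0,0,-32,4,-1,0],[0,0,0,-32,4,-1,0],[0,0,0,-32,4,-1,0],[0,0,0,-18.7,3.6,0,0],[0,0,0,0,2.7,17.2,0],[0,0,0,0,2.7,17.2,0],[0,0,0,0,2.7,17.2,0],[0,0,0,0,2.7,17.2,0],[0,0,0,0,2.7,17.2,0],[0,0,0,0,2.9,17.2,0],[0,0,0,0,0,0,0]]}}

```text
time: 9.35
eef_pos: [425.8, 49.7, 155.2]
ee_rot: [-2.297, -1.948, 0.159]
ft_force: [0.1, 0.4, -0.5]
opening: 2.3
grasp_force: 60.9
```

Run:
```python
from h import *
from cell import robot
o=robot.get_obs();d=np.load("stand.npz");print(o["time"],o["eef_pos"],delta(o["eef_pos"],o["ee_rot"],d["F"],R.from_matrix(d["M"]).as_rotvec()),o["ft_force"])
w=robot.camera("wrist");np.savez("pics/wrist4.npz",**w)
c=robot.camera("top");np.savez("pics/top4.npz",**c)
a=c["image"][:,:,::-1];b=w["image"][:,:,::-1]
cv2.imwrite("pics/v4.png",np.hstack([cv2.resize(a[180:280,230:320],(360,400),interpolation=2),cv2.resize(b,(440,330))[:330].repeat(1,0) if 0 else cv2.copyMakeBorder(cv2.resize(b,(440,330)),0,70,0,0,0)]))
```

```text
9.35 [425.80176743  49.72491003 155.15967942] (array([-0.34, -0.05, -0.01]), array([-0.4, 51.8, 17. ])) [ 0.06976301  0.38261507 -0.4688878 ]
```

View pics/v4.png

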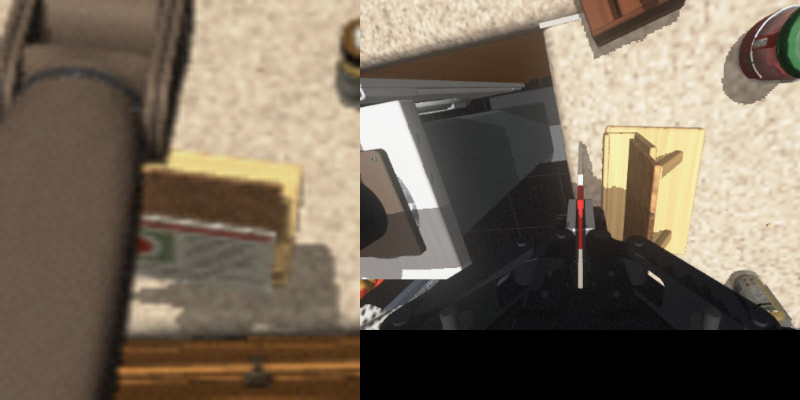

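Run:
```python
from h import *
d=np.load("stand.npz");M=d["M"];top=d["top"]
c=dict(np.load("pics/wrist4.npz"));P=cloud(c);ok=c["z_map"]>0;v,u=np.mgrid[:420,:560]
q=(P-top)@np.stack([M[:,0],M[:,1],-M[:,2]],1)  # stand coords: y, forward, up, rel to board top front centre
im=c["image"]
def rep(nm,m):
    s=q[m&ok]
    if len(s)<5:print(nm,len(s));return
    print(nm,len(s),"pct2",np.percentile(s,2,0).round(1),"med",np.median(s,0).round(1),"pct98",np.percentile(s,98,0).round(1))
b=(abs(q[...,0])<90)&(q[...,1]>-12)&(q[...,1]<20)&(q[...,2]>-8)&(q[...,2]<8)&(u>320)
rep("boardtop",b)
for lo in range(-80,80,20): rep("y%d"%lo,b&(q[...,0]>lo)&(q[...,0]<lo+20))
k=(q[...,1]<-35)&(q[...,1]>-65)&(q[...,0]>-90)&(q[...,0]<120)&(q[...,2]>10)&(q[...,2]<60)&(u>285)&(u<330)
g=im.astype(int);col=(g[...,0]>110)
rep("card",k&col)
for lo in(-80,-60,-40,-20,0,20,40,60): rep("c%d"%lo,k&col&(q[...,0]>lo)&(q[...,0]<lo+20))
```

```text
boardtop 1207 pct2 [11.8 -0.  -7.5] med [47.8  1.1  1.6] pct98 [77.8  4.9  3.4]
y-80 0
y-60 0
y-40 5 pct2 [-25.2   4.3   1.4] med [-24.    4.7   1.9] pct98 [-21.4   5.2   2.9]
y-20 0
y0 139 pct2 [ 9.2  0.1 -7.6] med [15.3  1.1  1.6] pct98 [19.9  5.   3.3]
y20 325 pct2 [20.4  0.  -7.5] med [30.2  1.   1.7] pct98 [39.7  4.9  3.3]
y40 356 pct2 [40.6 -0.1 -7.4] med [50.6  1.1  1.6] pct98 [59.7  4.9  3.3]
y60 382 pct2 [60.4 -0.  -7.4] med [70.2  1.2  1.5] pct98 [78.2  4.8  3.5]
card 31 pct2 [ 59.7 -52.2  32.2] med [ 63.7 -48.5  38.4] pct98 [ 64.4 -41.   53.3]
c-80 0
c-60 0
c-40 0
c-20 0
c0 0
c20 0
c40 4
c60 27 pct2 [ 60.1 -52.2  32.1] med [ 63.9 -48.6  38.3] pct98 [ 64.4 -41.2  47.2]
```

Run:
```python
from h import *
d=np.load("stand.npz");M=d["M"];X,Y,U=M[:,0],M[:,1],-M[:,2];T=np.array([425.8,49.7,155.2])
c=dict(np.load("pics/wrist4.npz"));P=cloud(c)
print("exp corner",proj(c,T+X*23-U*4).round(1),"bottom",proj(c,T+X*23-U*106).round(1),"tab l",proj(c,[T+X*15+U*18,T-X*21+U*18]).round(1))
for r in range(180,300,6): print(r,c["image"][r,276:290].tolist()[2:12:3],(np.array(P[r,281])-T)@np.stack([X,Y,U],1))
```

```text
exp corner [[280.  224.4]] bottom [[280.8 180.9]] tab l [[279.7 257.3]
 [279.7 320.3]]
180 [[202, 185, 165], [164, 153, 136], [235, 220, 195], [232, 217, 189]] [  25.05710747    0.21312865 -100.34841943]
186 [[171, 159, 143], [151, 141, 128], [137, 123, 110], [143, 128, 111]] [ 24.92255524   0.27755761 -80.28453197]
192 [[165, 155, 138], [148, 140, 127], [146, 133, 116], [149, 136, 120]] [ 24.6223773    0.33101626 -63.73603067]
198 [[155, 145, 131], [152, 141, 128], [142, 128, 112], [151, 138, 121]] [ 24.94137408   0.38301447 -47.31843088]
204 [[153, 144, 130], [151, 141, 128], [145, 132, 116], [152, 136, 120]] [ 24.5361512    0.42221756 -35.28014437]
210 [[152, 143, 129], [151, 142, 128], [136, 123, 107], [145, 130, 113]] [ 24.66786615   0.46103024 -23.08159468]
216 [[148, 139, 125], [150, 141, 129], [119, 107, 95], [140, 126, 109]] [ 24.54439499   0.49360792 -12.96568869]
222 [[234, 235, 232], [242, 242, 240], [130, 118, 104], [145, 132, 115]] [24.0427072   0.52024575 -4.90487099]
228 [[245, 247, 248], [246, 247, 249], [132, 122, 107], [138, 124, 107]] [20.95820722  0.52845822 -3.9
[... 451 characters left out ...]
7], [241, 69, 63], [179, 54, 49], [108, 104, 101]] [14.49459099  0.60881141 17.75320436]
264 [[241, 73, 66], [242, 74, 65], [174, 51, 45], [107, 105, 104]] [11.13350434  0.613547   17.46618414]
270 [[189, 58, 54], [241, 70, 64], [50, 39, 35], [106, 102, 100]] [ 8.30867988  0.62066726 18.20630713]
276 [[115, 42, 35], [194, 55, 51], [46, 37, 35], [91, 87, 86]] [ 4.54821173  0.62448577 17.42273288]
282 [[114, 39, 34], [153, 42, 36], [45, 36, 33], [85, 78, 75]] [ 0.92126457  0.62920765 16.99166273]
288 [[99, 34, 29], [152, 41, 37], [42, 37, 34], [59, 52, 48]] [-1.87646779  0.63689904 17.92451122]
294 [[102, 36, 36], [151, 40, 35], [48, 45, 40], [97, 94, 93]] [-5.59368253  0.64186793 17.5231798 ]
```

Emit:
{"fn": "carry_out", "kwargs": {"steps": [[0,0,0,0,0,-6,0],[0,0,0,0,8,0,0],[0,0,0,0,10,0,0],[0,0,0,0,10,0,0],[0,0,0,0,10,0,0],[0,0,0,0,8,0,0],[0,0,0,0,5,0,0],[0,0,0,0,0,5,0],[0,0,0,0,0,5,0],[0,0,0,0,0,4,0],[0,0,0,0,0,0,0],[0,0,0,0,0,0,0]]}}

```text
time: 10.65
eef_pos: [476.8, 41.5, 142.8]
ee_rot: [-2.302, -1.952, 0.152]
ft_force: [-0.3, 0.1, 0.5]
opening: 2.0
grasp_force: 60.9
```

Run:
```python
from h import *
from cell import robot
w=robot.camera("wrist");np.savez("pics/wrist5.npz",**w)
o=robot.get_obs();d=np.load("stand.npz");M=d["M"];print(o["time"],o["eef_pos"],delta(o["eef_pos"],o["ee_rot"],d["F"],R.from_matrix(M).as_rotvec()),o["ft_force"])
c=w;P=cloud(c);q=(P-d["top"])@np.stack([M[:,0],M[:,1],-M[:,2]],1);ok=c["z_map"]>0;im=c["image"].astype(int)
v,u=np.mgrid[:420,:560]
m=ok&(abs(q[...,2])<7)&(q[...,1]>-1)&(q[...,1]<9)&(q[...,0]<90)&(q[...,0]>20)
s=q[m];print("board",len(s),np.percentile(s,[2,50,98],0).round(1))
m=ok&(q[...,2]>5)&(q[...,2]<13)&(abs(q[...,1]+4)<5)&(q[...,0]<100)&(q[...,0]>60)
s=q[m];print("card l",len(s),np.percentile(s,[2,50,98],0).round(1))
cv2.imwrite("pics/w5.png",cv2.resize(c["image"][140:340,200:360,::-1],(480,600),interpolation=2))
```

```text
10.7 [477.01546581  41.43260145 143.08762641] (array([ 0.14, -0.06, -0.  ]), array([-0.5, -1.5, 13.6])) [ 0.16243239  0.62168113 -0.67578098]
board 390 [[52.3  0.4 -4.8]
 [66.8  2.8  2. ]
 [78.1  5.3  3.4]]
card l 36 [[77.1 -4.9  5.1]
 [78.1 -3.2  8.8]
 [78.7 -1.3 12.7]]
```

View pics/w5.png

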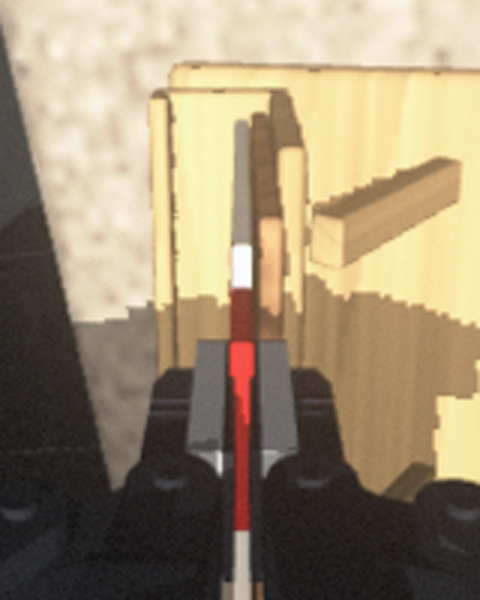

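Emit:
{"fn": "carry_out", "kwargs": {"steps": [[0,0,0,0,0,4,0],[0,0,0,0,0,3,0],[0,0,0,0,0,2,0],[0,0,0,0,0,1,0],[0,0,0,0,0,0,0]]}}

```text
time: 11.2
eef_pos: [475.4, 41.7, 132.9]
ee_rot: [-2.302, -1.952, 0.152]
ft_force: [0.0, -0.2, -0.3]
opening: 2.9
grasp_force: 60.9
```

Emit:
{"fn": "carry_out", "kwargs": {"steps": [[0,0,0,0,0,1,0],[0,0,0,0,0,0,0]]}}

```text
time: 11.4
eef_pos: [475.4, 41.7, 132.1]
ee_rot: [-2.302, -1.953, 0.151]
ft_force: [-0.2, -0.3, 0.6]
opening: 2.3
grasp_force: 60.9
```

Emit:
{"fn": "carry_out", "kwargs": {"steps": [[0,0,0,0,0,1,0],[0,0,0,0,0,0,0]]}}

```text
time: 11.6
eef_pos: [475.4, 41.7, 131.3]
ee_rot: [-2.302, -1.953, 0.151]
ft_force: [0.3, 0.6, -0.1]
opening: 2.5
grasp_force: 61.0
```

Emit:
{"fn": "carry_out", "kwargs": {"steps": [[0,0,0,0,0,1,0],[0,0,0,0,0,0,0]]}}

```text
time: 11.8
eef_pos: [475.7, 41.7, 131.1]
ee_rot: [-2.303, -1.953, 0.15]
ft_force: [-0.1, 1.1, 4.6]
opening: 2.3
grasp_force: 61.5
```

Emit:
{"fn": "carry_out", "kwargs": {"steps": [[0,0,0,0,0,1,0],[0,0,0,0,0,0,0]]}}

```text
time: 12.0
eef_pos: [476.2, 41.7, 131.0]
ee_rot: [-2.303, -1.954, 0.149]
ft_force: [-0.3, -0.2, 7.3]
opening: 2.3
grasp_force: 62.1
```

Emit:
{"fn": "carry_out", "kwargs": {"steps": [[0,0,0,0,0,-1,0],[0,0,0,0,0,0,0.3],[0,0,0,0,0,0,0.3],[0,0,0,0,0,0,0.3],[0,0,0,0,0,0,0.3],[0,0,0,0,0,-10,0.3],[0,0,0,0,0,-15,0.3],[0,0,0,0,0,-20,0.3],[0,0,0,0,0,0,0.3],[0,0,0,0,0,0,0.3]]}}

```text
time: 13.0
eef_pos: [482.6, 40.5, 175.7]
ee_rot: [-2.303, -1.954, 0.149]
ft_force: [-0.3, 0.4, -0.2]
opening: 25.3
grasp_force: 0.0
```

Run:
```python
from h import *
from cell import robot
w=robot.camera("wrist");np.savez("pics/wrist6.npz",**w)
o=robot.get_obs();d=np.load("stand.npz");M=d["M"];print(o["time"],o["eef_pos"],delta(o["eef_pos"],o["ee_rot"],d["F"],R.from_matrix(M).as_rotvec()),o["ft_force"])
c=w;P=cloud(c);q=(P-d["top"])@np.stack([M[:,0],M[:,1],-M[:,2]],1);ok=c["z_map"]>0
for nm,z0,z1,f0,f1,y0,y1 in(("board",-2,5,.5,9,20,90),("cardtop",3,12,-12,3,20,90),("tab",20,34,-12,6,0,90),("card low",-80,-60,-20,6,60,90)):
    s=q[ok&(q[...,2]>z0)&(q[...,2]<z1)&(q[...,1]>f0)&(q[...,1]<f1)&(q[...,0]<y1)&(q[...,0]>y0)]
    print(nm,len(s),np.percentile(s,[2,50,98],0).round(1).tolist() if len(s) else"")
cv2.imwrite("pics/w6.png",cv2.resize(c["image"][140:380,180:400,::-1],(550,600),interpolation=2))
```

```text
13.05 [481.90449467  40.58783304 174.66230509] (array([ 0.14, -0.06, -0.  ]), array([-0.5, -1.5, 45.5])) [-0.69235682 -0.0015961   0.05557446]
board 456 [[21.2, 1.2, 0.7], [50.9, 3.1, 2.2], [77.6, 5.2, 3.5]]
cardtop 108 [[20.7, -3.0, 3.0], [72.3, -1.0, 6.2], [78.3, 2.7, 11.3]]
tab 330 [[35.9, -3.1, 22.3], [54.4, -1.5, 28.2], [70.5, 0.2, 29.5]]
card low 55 [[77.1, -3.9, -78.8], [78.1, 1.6, -68.0], [82.6, 5.5, -60.1]]
```

View pics/w6.png

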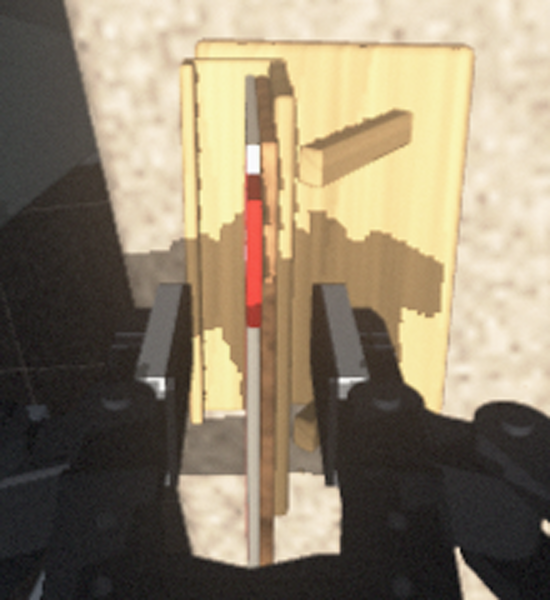

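Run:
```python
from h import *
from cell import robot
o=robot.get_obs();a=np.radians(84.2);X=np.array([np.cos(a),np.sin(a),0]);Z=np.array([0,0,-1.]);Y=np.cross(Z,X);M=np.stack([X,Y,Z],1)
rv=R.from_matrix(M).as_rotvec();T=np.array([420,-265,250.])
print(delta(o["eef_pos"],o["ee_rot"],T,rv)[0],(M.T@(T-o["eef_pos"])).round(1),M.round(3))
```

```text
[-8.91 -0.34 -3.58] [-310.3  -30.7  -75.3] [[ 0.101  0.995  0.   ]
 [ 0.995 -0.101  0.   ]
 [ 0.     0.    -1.   ]]
```

Emit:
{"fn": "carry_out", "kwargs": {"steps": [[0,0,0,0,0,-10,0.3],[-4.45,-0.17,-1.8,0,0,0,0.3],[-4.45,-0.17,-1.8,0,0,0,0.3],[0,0,0,0,-5,-20,0.5],[0,0,0,0,-5,-25,0.8],[0,0,0,0,-5,-20,0.8],[0,0,0,-20,-3,0,0.8],[0,0,0,-32,-2,0,0.8],[0,0,0,-32,-2,0,0.8],[0,0,0,-32,-2,0,0.8],[0,0,0,-32,-2,0,0.8],[0,0,0,-32,-2,0,0.8],[0,0,0,-32,-1,0,0.8],[0,0,0,-32,-1,0,0.8],[0,0,0,-32,-1,0,0.8],[0,0,0,-32,0,0,0.8],[0,0,0,0,0,0,0.8],[0,0,0,0,0,0,0.8]]}}

```text
time: 14.85
eef_pos: [421.3, -263.2, 249.1]
ee_rot: [-2.331, -2.104, -0.0]
ft_force: [-0.4, -0.2, 0.5]
opening: 68.1
grasp_force: 0.0
```

Run:
```python
from h import *
from cell import robot
w=robot.camera("wrist");np.savez("pics/wrist7.npz",**w)
s=robot.camera("scene");np.savez("pics/scene7.npz",**s)
o=robot.get_obs();print(o["time"],o["eef_pos"],R.from_rotvec(o["ee_rot"]).as_matrix().round(3),o["opening"],o["ft_force"])
c=w;P=cloud(c);h=cv2.cvtColor(c["image"],cv2.COLOR_RGB2HSV).astype(int);ok=c["z_map"]>0
g=ok&(h[...,0]>50)&(h[...,0]<85)&(h[...,1]>110)&(h[...,2]>35)&(P[...,0]<470)&(P[...,0]>380)&(P[...,1]>-310)&(P[...,1]<-220)
o0=np.array([420,-265,0]);a=np.radians(84.2);B=np.array([[np.cos(a),np.sin(a),0],[np.sin(a),-np.cos(a),0],[0,0,1]])
q=(P-o0)@B.T
for lo in range(80,160,10):
    t=q[g&(P[...,2]>lo)&(P[...,2]<=lo+10)]
    if len(t)>3: print(lo,len(t),np.percentile(t,[1,50,99],0).round(1).tolist())
t=ok&(P[...,2]>82)&(P[...,2]<89)&(P[...,0]<440)&(P[...,0]>400)&(P[...,1]>-345)&(P[...,1]<-225)&~g
print("rim near",np.percentile(q[t],[2,50,98],0).round(1).tolist())
a1=w["image"][:,:,::-1];b1=s["image"][:,:,::-1]
cv2.imwrite("pics/v7.png",np.hstack([cv2.resize(a1,(480,360)),cv2.resize(b1[160:260,240:330],(320,356)).copy()[:360] if 0 else cv2.resize(b1[160:260,240:330],(320,360))]))
```

```text
14.95 [ 421.61675894 -262.14055193  249.23418189] [[ 0.1    0.995 -0.001]
 [ 0.995 -0.1    0.001]
 [ 0.001 -0.001 -1.   ]] 68.36370499380598 [-0.1233304   0.15419504  0.20241834]
100 98 [[-11.5, -4.1, 102.4], [2.2, 1.0, 104.1], [11.9, 5.1, 105.6]]
150 178 [[-12.9, -22.1, 151.8], [-0.2, -19.4, 153.2], [13.3, 22.8, 154.8]]
rim near [[-77.1, -0.2, 82.5], [-47.0, 2.0, 85.7], [38.8, 26.4, 87.2]]
```

View pics/v7.png

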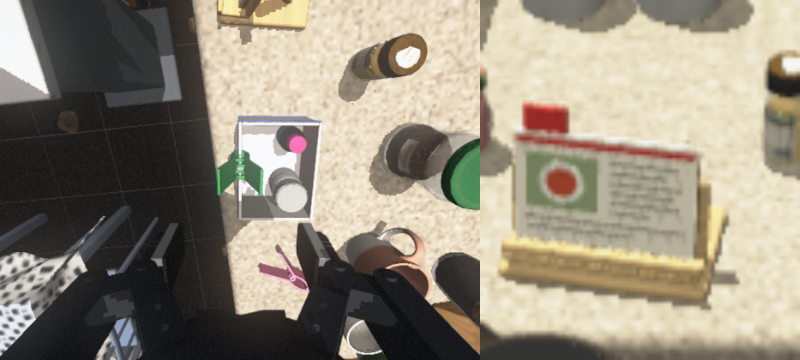

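Emit:
{"fn": "carry_out", "kwargs": {"steps": [[0,0,0,-2.2,-0.8,0,0.75],[0,0,0,0,0,15,0.75],[0,0,0,0,0,25,0.75],[0,0,0,0,0,25,0.75],[0,0,0,0,0,20,0.75],[0,0,0,0,0,13,0.75],[0,0,0,0,0,10,0.75],[0,0,0,0,0,0,0.75],[0,0,0,0,0,0,0.75]]}}

```text
time: 15.85
eef_pos: [421.0, -265.3, 142.0]
ee_rot: [2.33, 2.106, -0.0]
ft_force: [-0.3, -1.1, 0.5]
opening: 64.2
grasp_force: 0.0
```

Emit:
{"fn": "carry_out", "kwargs": {"steps": [[0,0,0,0,0,0,0.5],[0,0,0,0,0,0,0.4],[0,0,0,0,0,0,0.3],[0,0,0,0,0,0,0.2],[0,0,0,0,0,0,0.1],[0,0,0,0,0,0,0],[0,0,0,0,0,0,0],[0,0,0,0,0,0,0]]}}

```text
time: 16.65
eef_pos: [420.6, -265.1, 141.4]
ee_rot: [-2.33, -2.106, 0.0]
ft_force: [-0.2, 0.1, -0.2]
opening: 11.8
grasp_force: 59.0
```

```bash
cat > clip.py <<'E'
from h import *
from cell import robot
import sys
def look(n):
    o=robot.get_obs();T=np.array(o["eef_pos"]);M=R.from_rotvec(o["ee_rot"]).as_matrix()
    print(o["time"],T.round(1),M.round(3).tolist(),"op",o["opening"],"gf",o["grasp_force"],o["ft_force"].round(1))
    for cam in("wrist","scene"):
        c=robot.camera(cam);np.savez(f"pics/{cam}{n}.npz",**c);P=cloud(c);h=cv2.cvtColor(c["image"],cv2.COLOR_RGB2HSV).astype(int);ok=c["z_map"]>0
        q=(P-T)@M;q[...,2]*=-1
        g=ok&(h[...,0]>50)&(h[...,0]<85)&(h[...,1]>100)&(h[...,2]>25)&(np.abs(q[...,0])<40)&(np.abs(q[...,1])<45)&(q[...,2]>-130)&(q[...,2]<40)
        print(cam,"tool coords (x,y,-z)",g.sum())
        for lo in range(-120,40,10):
            t=q[g&(q[...,2]>lo)&(q[...,2]<=lo+10)]
            if len(t)>3: print(lo,len(t),np.percentile(t,[2,50,98],0).round(1).tolist())
look(sys.argv[1])
E
python3 clip.py 8
```

```text
16.65 [ 420.6 -265.1  141.4] [[0.101, 0.995, -0.0], [0.995, -0.101, 0.0], [0.0, -0.001, -1.0]] op 11.836399725029581 gf 58.97402387287002 [-0.2  0.1 -0.2]
wrist tool coords (x,y,-z) 877
-90 6 [[8.7, -15.6, -80.3], [11.9, -2.3, -80.1], [13.5, 10.3, -80.1]]
-80 19 [[8.4, -16.1, -79.9], [12.0, -14.8, -79.0], [13.9, 10.4, -78.1]]
-60 179 [[-11.2, -16.9, -59.5], [2.1, -14.0, -54.2], [13.5, 12.0, -50.2]]
-50 185 [[-11.5, -11.7, -49.9], [4.4, -2.6, -46.0], [13.2, 1.1, -43.9]]
-30 4 [[12.8, -4.1, -26.1], [13.1, -4.1, -24.2], [13.3, -4.0, -21.2]]
-10 13 [[-9.2, -3.7, -9.8], [-2.1, 3.7, -8.6], [13.3, 3.7, -1.4]]
0 458 [[-12.3, -6.0, 4.2], [2.6, 3.8, 6.9], [13.9, 6.1, 8.3]]
10 9 [[-2.9, -5.4, 10.2], [5.1, -5.4, 10.9], [7.2, -5.4, 12.8]]
scene tool coords (x,y,-z) 217
-90 8 [[-6.4, -20.2, -85.1], [2.8, -18.2, -81.5], [11.8, -14.4, -80.2]]
-80 25 [[-13.0, -23.7, -79.2], [-3.8, -19.9, -74.1], [10.3, -17.2, -70.4]]
-70 30 [[-13.4, -24.3, -69.6], [1.6, -18.3, -64.4], [11.4, -14.9, -60.3]]
-60 42 [[-12.7, -20.9, -59.3], [-1.4, -15.4, -55.5], [12.6, -4.9, -50.5]]
-50 39 [[-13.8, -18.2, -49.6], [-0.5, -9.7, -45.9], [10.4, -4.8, -40.7]]
-40 28 [[-12.9, -12.1, -39.6], [0.6, -8.8, -34.4], [11.6, -4.6, -30.1]]
-30 26 [[-14.2, -11.2, -29.3], [-4.0, -8.2, -25.6], [12.5, -3.7, -21.1]]
-20 6 [[-13.4, -8.7, -18.4], [5.4, -7.4, -13.2], [11.1, -6.5, -10.5]]
-10 6 [[-12.7, -9.3, -8.6], [10.4, -6.3, -6.6], [12.0, -4.7, -0.2]]
0 7 [[-11.2, -6.8, 0.5], [10.0, -4.6, 4.3], [12.0, 3.1, 7.9]]
```

Emit:
{"fn": "carry_out", "kwargs": {"steps": [[0,0,0,0,0,-4,0],[0,0,0,0,0,-8,0],[0,0,0,0,0,-12,0],[0,0,0,0,0,-15,0],[0,0,0,0,0,-20,0],[0,0,0,0,0,-25,0],[0,0,0,0,0,-25,0],[0,0,0,0,0,0,0],[0,0,0,0,0,0,0]]}}

```text
time: 17.65
eef_pos: [420.9, -265.3, 251.5]
ee_rot: [2.329, 2.105, -0.0]
ft_force: [-1.2, 0.1, -0.5]
opening: 11.8
grasp_force: 59.0
```

```bash
python3 clip.py 9
python3 - <<'E'
from cell import robot;print(robot.get_obs()["joints"].round(3))
E
```

```text
17.65 [ 420.9 -265.3  251.5] [[0.101, 0.995, 0.001], [0.995, -0.101, -0.001], [-0.001, 0.001, -1.0]] op 11.840026313635873 gf 58.98690288537182 [-1.2  0.1 -0.5]
wrist tool coords (x,y,-z) 1109
-90 7 [[9.6, -12.0, -81.8], [12.2, 9.7, -80.6], [13.5, 10.4, -80.1]]
-80 23 [[8.2, -16.2, -79.9], [11.4, -14.9, -79.0], [14.3, 10.4, -71.4]]
-70 20 [[-9.4, -19.0, -66.9], [-3.7, -17.9, -62.8], [6.1, -17.0, -60.3]]
-60 297 [[-11.3, -16.8, -59.5], [-0.4, -13.3, -54.2], [13.9, 12.7, -50.2]]
-50 250 [[-11.2, -11.7, -49.8], [5.0, -2.6, -46.3], [13.5, 8.5, -44.2]]
-40 4 [[12.6, -4.4, -39.4], [13.2, -4.4, -37.6], [13.5, -4.4, -35.9]]
-30 4 [[13.1, -4.1, -25.9], [13.2, -4.1, -23.3], [13.5, -4.0, -21.5]]
-20 7 [[0.5, -6.5, -11.9], [13.3, -3.8, -10.9], [14.3, 3.7, -10.4]]
-10 26 [[-7.1, -6.0, -9.8], [13.9, -4.4, -6.3], [14.9, 3.7, -0.2]]
0 465 [[-12.1, -6.1, 2.6], [3.2, -3.4, 6.9], [14.3, 6.1, 8.2]]
10 6 [[2.1, -5.4, 10.1], [5.4, -5.4, 10.4], [7.9, -5.4, 11.0]]
scene tool coords (x,y,-z) 254
-90 15 [[-12.9, -19.7, -87.7], [1.9, -17.9, -83.7], [12.7, 10.1, -80.9]]
-80 35 [[-12.9, -23.6, -79.9], [-0.2, -20.5, -75.3], [11.7, -8.2, -70.3]]
-70 31 [[-11.5, -23.4, -69.6], [-1.1, -19.4, -64.8], [11.7, -15.5, -60.9]]
-60 52 [[-13.3, -22.1, -59.6], [0.2, -15.0, -54.9], [12.7, -9.8, -50.5]]
-50 38 [[-12.4, -17.1, -49.4], [-0.3, -9.8, -45.6], [13.3, -5.9, -40.2]]
-40 35 [[-12.2, -11.6, -39.7], [1.3, -8.3, -35.1], [12.1, -3.7, -31.1]]
-30 28 [[-12.9, -12.3, -29.5], [-0.9, -8.2, -25.9], [13.1, 0.1, -22.7]]
-20 8 [[-13.2, -11.2, -19.9], [3.7, -7.2, -13.8], [11.9, -4.5, -10.6]]
-10 7 [[-13.1, -9.6, -8.5], [10.3, -7.9, -5.2], [13.0, -4.5, -0.3]]
0 4 [[10.8, -8.6, 2.7], [11.1, -7.8, 5.7], [11.5, 2.0, 8.9]]
[-0.767 -0.128  1.985 -0.     1.288 -0.666]
```

```bash
cat > plan.py <<'E'
from h import *
from cell import robot
d=np.load("stand.npz");M=d["M"];S=np.stack([M[:,0],M[:,1],-M[:,2]],1);top=d["top"]
def ori(L):
    f=np.array([.9866,-.163,0]);X=np.array([.163,.9866,0]);up=f*np.sin(L)+np.array([0,0,np.cos(L)]);return np.stack([X,np.cross(-up,X),-up],1)
r=np.array([.8,-2.8,85])
def tcp(L,u,f=1.1): return top+S@np.array([2,f,u])-ori(L)@r
if __name__=="__main__":
    o=robot.get_obs();p=o["eef_pos"];M0=R.from_rotvec(o["ee_rot"]).as_matrix()
    c=np.load("pics/wrist5.npz");print("cam at leaned pose",c["position"])
    B=tcp(0,30);C=tcp(.12,22);D=tcp(.12,-10.7);print("B",B,"C",C,"D",D)
    print("turn to B",np.degrees(R.from_matrix(M0.T@ori(0)).as_rotvec()).round(2),"shift (after turn)",(ori(0).T@(B-p)).round(1))
    print("B->C turn",np.degrees(R.from_matrix(ori(0).T@ori(.12)).as_rotvec()).round(2),"shift after",(ori(.12).T@(C-B)).round(1),"C->D",(ori(.12).T@(D-C)).round(1))
E
python3 plan.py
```

```text
cam at leaned pose [512.13031752 118.00672136 284.84068072]
B [476.48687292 -11.51895603 234.75324948] C [485.26431208 -12.96911068 225.90645503] D [480.18812651 -12.13045444 193.61376802]
turn to B [-0.12 -0.07  3.6 ] shift (after turn) [258.9  14.4  14.6]
B->C turn [ 6.88 -0.   -0.  ] shift after [0.  9.9 7.7] C->D [-0.  -1.2 32.7]
```

Emit:
{"fn": "carry_out", "kwargs": {"steps": [[0,0,3.6,0,0,0,0],[0,0,0,15,1.5,0,0],[0,0,0,28,1.5,0,0],[0,0,0,28,1.5,0,0],[0,0,0,28,1.5,0,0],[0,0,0,28,1.5,0,0],[0,0,0,28,1.5,0,0],[0,0,0,28,1.5,0,0],[0,0,0,28,1.5,0,0],[0,0,0,28,1.4,0,0],[0,0,0,20,1,5,0],[0,0,0,0,0,9.6,0],[0,0,0,0,0,0,0],[0,0,0,0,0,0,0]]}}

```text
time: 19.15
eef_pos: [476.4, -12.1, 234.9]
ee_rot: [-2.394, -2.031, 0.003]
ft_force: [0.7, -0.3, -0.4]
opening: 11.7
grasp_force: 59.0
```

Emit:
{"fn": "carry_out", "kwargs": {"steps": [[2.3,0,0,0,0,0,0],[2.3,0,0,0,3,0,0],[2.3,0,0,0,3,0,0],[0,0,0,0,3.9,4,0],[0,0,0,0,0,3.7,0],[0,0,0,0,0,0,0],[0,0,0,0,0,0,0]]}}

```text
time: 19.85
eef_pos: [485.4, -13.4, 227.1]
ee_rot: [-2.324, -1.971, 0.12]
ft_force: [-0.5, 0.7, -0.7]
opening: 11.6
grasp_force: 59.0
```

Run:
```python
from plan import *
o=robot.get_obs();p=o["eef_pos"];M0=R.from_rotvec(o["ee_rot"]).as_matrix()
print(o["time"],p,o["ft_force"],o["opening"],o["grasp_force"],"to C",np.degrees(R.from_matrix(M0.T@ori(.12)).as_rotvec()).round(2),(M0.T@(tcp(.12,22)-p)).round(1))
c=robot.camera("wrist");np.savez("pics/wrist10.npz",**c);P=cloud(c);ok=c["z_map"]>0
h=cv2.cvtColor(c["image"],cv2.COLOR_RGB2HSV).astype(int);q=(P-top)@S
g=(h[...,0]>50)&(h[...,0]<85)&(h[...,1]>100)&(h[...,2]>25)
def rep(nm,m):
    s=q[m&ok]
    if len(s)>3: print(nm,len(s),np.percentile(s,[2,50,98],0).round(1).tolist())
for lo in range(10,120,8): rep("green up%d"%lo,g&(q[...,2]>lo)&(q[...,2]<lo+8)&(abs(q[...,0])<30)&(abs(q[...,1])<45))
w=(~g)&(abs(q[...,1])<12)&(q[...,2]>-3)&(q[...,2]<12)
for lo in range(-80,80,20): rep("sheets y%d"%lo,w&(q[...,0]>lo)&(q[...,0]<lo+20))
```

```text
19.85 [485.37890752 -13.4498924  227.14210862] [-0.49489139  0.74761223 -0.66592042] 11.582480250990159 58.98483175726142 to C [-0.07 -0.   -0.01] [ 0.5 -0.   1.2]
green up26 40 [[8.9, -12.3, 27.5], [12.8, 13.1, 28.9], [15.1, 14.7, 31.1]]
green up42 40 [[-11.1, -15.3, 43.5], [-3.3, -14.1, 48.0], [10.7, -12.9, 49.9]]
green up50 218 [[-10.5, -13.2, 50.4], [1.9, -10.8, 54.3], [14.6, 14.5, 57.9]]
green up58 263 [[-10.2, -9.2, 58.1], [5.5, -0.3, 62.0], [14.2, 10.2, 64.1]]
green up98 25 [[-8.5, -5.9, 98.0], [-0.4, 4.6, 99.0], [15.2, 6.1, 105.8]]
green up106 25 [[-7.6, -6.2, 108.7], [14.1, -5.1, 111.5], [15.3, 6.5, 113.9]]
green up114 445 [[-11.2, -5.3, 114.2], [2.8, 4.1, 115.3], [14.8, 6.4, 118.2]]
sheets y-80 75 [[-73.4, -0.2, 0.9], [-66.5, 1.8, 2.3], [-60.4, 4.7, 7.2]]
sheets y-60 101 [[-59.5, -0.2, 0.8], [-51.0, 1.9, 2.5], [-42.2, 4.7, 7.0]]
sheets y-20 20 [[-3.4, -3.4, 1.4], [-1.1, -1.2, 5.7], [-0.2, 4.3, 7.1]]
sheets y0 217 [[0.6, -3.3, 1.0], [10.0, 0.2, 4.5], [19.2, 4.6, 7.5]]
sheets y20 178 [[20.1, -3.2, 0.6], [27.8, 2.0, 2.5], [39.1, 4.7, 7.1]]
sheets y40 146 [[40.3, -3.8, 0.4], [50.0, 2.5, 2.1], [59.7, 4.6, 3.8]]
sheets y60 192 [[60.5, -3.6, 1.0], [71.5, 1.4, 2.8], [77.8, 4.6, 8.3]]
```

Emit:
{"fn": "carry_out", "kwargs": {"steps": [[0,0,0,0,-0.4,5,0],[0,0,0,0,-0.2,5,0],[0,0,0,0,-0.2,5,0],[0,0,0,0,-0.2,4,0],[0,0,0,0,-0.1,3,0],[0,0,0,0,0,0,0]]}}

```text
time: 20.5
eef_pos: [481.8, -12.7, 205.0]
ee_rot: [-2.323, -1.971, 0.12]
ft_force: [-0.4, -0.8, -0.0]
opening: 11.7
grasp_force: 59.0
```

Emit:
{"fn": "carry_out", "kwargs": {"steps": [[0,0,0,0,-0.1,3,0],[0,0,0,0,-0.1,3,0],[0,0,0,0,-0.1,3,0],[0,0,0,0,-0.1,3,0],[0,0,0,0,0,0,0],[0,0,0,0,0,0,0]]}}

```text
time: 21.1
eef_pos: [480.3, -12.5, 193.8]
ee_rot: [-2.324, -1.971, 0.119]
ft_force: [0.7, -0.1, 0.3]
opening: 11.5
grasp_force: 59.0
```

Run:
```python
from plan import *
o=robot.get_obs();p=o["eef_pos"];M0=R.from_rotvec(o["ee_rot"]).as_matrix()
print(o["time"],p,o["ft_force"],o["opening"],o["grasp_force"],"to D",np.degrees(R.from_matrix(M0.T@ori(.12)).as_rotvec()).round(2),(M0.T@(tcp(.12,-10.7)-p)).round(1))
for cam in("wrist","scene"):
    c=robot.camera(cam);np.savez(f"pics/{cam}11.npz",**c);P=cloud(c);ok=c["z_map"]>0
    h=cv2.cvtColor(c["image"],cv2.COLOR_RGB2HSV).astype(int);q=(P-top)@S
    g=(h[...,0]>50)&(h[...,0]<85)&(h[...,1]>100)&(h[...,2]>25)
    def rep(nm,m):
        s=q[m&ok]
        if len(s)>3: print(cam,nm,len(s),np.percentile(s,[2,50,98],0).round(1).tolist())
    for lo in range(-24,40,8): rep("green up%d"%lo,g&(q[...,2]>lo)&(q[...,2]<lo+8)&(abs(q[...,0])<30)&(abs(q[...,1])<45))
    w=(~g)&(abs(q[...,1])<12)&(q[...,2]>-3)&(q[...,2]<14)
    for lo in range(-80,80,20): rep("sheets y%d"%lo,w&(q[...,0]>lo)&(q[...,0]<lo+20))
    rep("tab",(~g)&(abs(q[...,1])<12)&(q[...,2]>20)&(q[...,2]<36)&(q[...,0]>25)&(q[...,0]<90))
```

```text
21.1 [480.33697637 -12.47153757 193.76865505] [ 0.73673749 -0.12718973  0.33850454] 11.48220940260736 58.98531160026323 to D [-0.06 -0.   -0.  ] [ 0.3 -0.2  0.2]
wrist green up-8 38 [[8.8, -11.9, -6.3], [12.2, 12.6, -5.1], [15.0, 14.8, -3.5]]
wrist green up8 34 [[-10.5, -15.5, 8.6], [-0.6, -14.0, 14.0], [10.7, -13.2, 15.7]]
wrist green up16 223 [[-10.5, -13.2, 16.1], [0.6, -10.8, 20.3], [14.8, 14.7, 23.9]]
wrist green up24 262 [[-10.0, -9.1, 24.1], [4.6, -0.2, 28.2], [14.1, 4.7, 30.3]]
wrist green up32 4 [[13.9, -2.3, 32.4], [14.1, -2.3, 35.2], [14.3, -2.2, 37.3]]
wrist sheets y-80 134 [[-73.2, -3.3, 1.1], [-67.0, 1.5, 2.8], [-60.3, 5.3, 7.2]]
wrist sheets y-60 170 [[-59.5, -0.7, 1.2], [-49.6, 2.0, 2.5], [-40.3, 5.3, 7.0]]
wrist sheets y-40 132 [[-39.6, -0.6, 1.2], [-31.9, 2.0, 2.5], [-23.9, 5.3, 6.9]]
wrist sheets y0 158 [[8.7, -3.4, 1.3], [14.8, 0.4, 4.8], [19.8, 5.1, 7.6]]
wrist sheets y20 236 [[20.3, -3.8, 0.6], [27.6, 2.0, 2.5], [39.8, 5.1, 7.0]]
wrist sheets y40 188 [[40.6, -3.8, 0.5], [50.1, 2.8, 2.1], [59.4, 5.0, 3.4]]
wrist sheets y60 265 [[60.2, -3.6, 0.8], [71.3, 2.0, 2.6]
[... 689 characters left out ...]
 21 [[-75.1, -8.3, -0.6], [-66.6, -3.5, 3.0], [-60.4, 1.1, 8.0]]
scene sheets y-60 29 [[-59.1, -9.4, -2.7], [-49.0, -4.3, 3.6], [-40.1, 0.5, 8.7]]
scene sheets y-40 23 [[-37.4, -8.2, -2.8], [-31.4, -3.6, 3.6], [-22.6, -0.3, 8.9]]
scene sheets y-20 11 [[-19.9, -6.3, -2.4], [-17.2, -3.7, 2.3], [-13.4, 0.9, 7.3]]
scene sheets y0 5 [[16.9, -7.3, -2.5], [17.6, -4.2, 2.8], [18.2, -1.9, 7.0]]
scene sheets y20 29 [[20.5, -8.0, -2.6], [32.0, -4.2, 4.8], [38.1, -1.0, 13.5]]
scene sheets y40 35 [[40.5, -7.1, -2.1], [49.9, -3.0, 6.2], [59.5, -0.9, 13.5]]
scene sheets y60 24 [[61.6, -7.5, -2.2], [67.3, -4.1, 5.5], [74.2, 0.6, 12.3]]
scene tab 46 [[33.1, -6.8, 20.2], [48.6, -3.2, 25.7], [67.5, 0.9, 30.8]]
```

Run:
```python
from plan import *
c=dict(np.load("pics/scene11.npz"));h=cv2.cvtColor(c["image"],cv2.COLOR_RGB2HSV).astype(int)
n=S[:,1]
def up(u,v,f):
    o,d=ray(c,u,v);p=o+d*((f+(top-o)@n)/(d@n));return ((p-top)@S).round(1)
for y in(-5,2,8):
    a=proj(c,top+S@[y,-14,-25])[0];b=proj(c,top+S@[y,-14,30])[0]
    L=[]
    for t in np.linspace(0,1,56):
        u,v=a+(b-a)*t;r=c["image"][int(round(v)),int(round(u))].astype(int);L.append((round(-25+55*t),r.tolist()))
    print(y,[x for x in L if -17<x[0]<-3])
for y in(-30,-50,25):
    print(y,[(k,c["image"][tuple(np.round(proj(c,top+S@[y,-3.3,k])[0]).astype(int)[::-1])].tolist()) for k in range(2,13)])
```

```text
-5 [(-16, [170, 166, 146]), (-15, [170, 166, 146]), (-14, [154, 165, 135]), (-13, [154, 165, 135]), (-12, [154, 165, 135]), (-11, [81, 149, 91]), (-10, [81, 149, 91]), (-9, [81, 149, 91]), (-8, [81, 149, 91]), (-7, [45, 102, 57]), (-6, [45, 102, 57]), (-5, [45, 102, 57]), (-4, [45, 102, 57])]
2 [(-16, [186, 181, 159]), (-15, [171, 173, 148]), (-14, [171, 173, 148]), (-13, [171, 173, 148]), (-12, [104, 138, 100]), (-11, [104, 138, 100]), (-10, [104, 138, 100]), (-9, [104, 138, 100]), (-8, [44, 100, 56]), (-7, [44, 100, 56]), (-6, [44, 100, 56]), (-5, [45, 103, 57]), (-4, [45, 103, 57])]
8 [(-16, [110, 121, 89]), (-15, [110, 121, 89]), (-14, [110, 121, 89]), (-13, [110, 121, 89]), (-12, [85, 120, 77]), (-11, [85, 120, 77]), (-10, [85, 120, 77]), (-9, [61, 148, 78]), (-8, [61, 148, 78]), (-7, [61, 148, 78]), (-6, [48, 110, 60]), (-5, [48, 110, 60]), (-4, [48, 110, 60])]
-30 [(2, [151, 99, 87]), (3, [181, 176, 155]), (4, [181, 176, 155]), (5, [181, 176, 155]), (6, [181, 176, 155]), (7, [218, 211, 183]), (8, [218, 211, 183]), (9, [218, 211, 183]), (10, [235, 226, 200]), (11, [235, 226, 200]), (12, [235, 226, 200])]
-50 [(2, [147, 82, 72]), (3, [173, 151, 132]), (4, [173, 151, 132]), (5, [173, 151, 132]), (6, [206, 197, 171]), (7, [206, 197, 171]), (8, [206, 197, 171]), (9, [231, 223, 194]), (10, [231, 223, 194]), (11, [231, 223, 194]), (12, [240, 233, 211])]
25 [(2, [155, 108, 95]), (3, [215, 215, 198]), (4, [215, 215, 198]), (5, [215, 215, 198]), (6, [242, 242, 236]), (7, [242, 242, 236]), (8, [242, 242, 236]), (9, [239, 231, 209]), (10, [239, 231, 209]), (11, [239, 231, 209]), (12, [240, 233, 211])]
```

Emit:
{"fn": "carry_out", "kwargs": {"steps": [[0,0,0,0,0,1.5,0],[0,0,0,0,0,0,0],[0,0,0,0,0,0,0]]}}

```text
time: 21.5
eef_pos: [480.2, -12.4, 192.3]
ee_rot: [-2.324, -1.971, 0.119]
ft_force: [-0.3, 0.2, -0.9]
opening: 11.7
grasp_force: 59.0
```

Run:
```python
from cell import robot
o=robot.get_obs();print(o["ft_force"],o["grasp_force"],o["opening"]);print(robot.finish_job())
```

```text
[-0.32203245  0.15724451 -0.92400531] 58.98494663648307 11.740048423846863
the job is handed in; nothing more can be done
None
```

I've handed the job in at 21.5 s: the red-tabbed card stands flush against the board, and the arm is holding the clip squeezed open over the middle of both top edges. I measured the jaw tips at about 14 mm below the board's edge and 18 mm below the card's, give or take 2 mm, with both jaws clear of the sheets; no verdict came back.

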